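# Seat a lino block and snap the toggle clamp shut

### The arm

A 6-joint arm with a two-finger parallel gripper is mounted at the origin on the work surface. World frame = base frame: x ahead of the robot, y to its left, z up, the work surface at z = 0. Lengths are in m, angles in degrees, forces in N, time in s.
With the tool pointing down it reaches from about 0.4 to 0.825 m from the base axis. Payload 7 kg.
Tool frame: the origin (TCP) lies at the very end of the fingers, on their centre line; the grasp point (between the pads) lies 19 mm behind it (ctrl.grip_depth is the distance from the TCP to the grasp point, in m); z points along the fingers, y is the line along which they close (so a half turn about z gives the same grasp; the last joint's range is limited). The gripper opens to 88 mm and grips with 3 to 60 N. Pads are 19 mm wide; open, the fingers measure 130 mm over their backs; the gripper's body (78 mm by 193 mm) begins 47 mm behind the grasp point.
Start: joints at [92.424, 20.546, 0.682, 0, -70.136, -16.507], TCP at [0.164, 0.655, 0.227] pointing down, gripper open.
Joint ranges: [-176.03, 176.03], [-82.01, 121.73], [-58.28, 71.71], [-173.87, 95.51], [-174.79, -0.11], [-173.66, 173.66]. Speed limits (degrees/s): [136.94, 136.94, 172.46, 180, 180, 180].

### API

Orientations are given as [roll, pitch, yaw] about the fixed x, y, z axes, in that order (R = Rz(yaw) Ry(pitch) Rx(roll)).
In Python, from plant import get_obs, eyes, ctrl, spotter gives the robot as it stands.
- The arm moves only by the shell command python3 -m crank 'ROWS'. ROWS is JSON, one flat list of numbers, 7 for each row, row after row: the turn, a rotation vector about the tool's x, y, z in rad, then the shift along the tool's x, y, z in mm, then the opening, from 0 (shut) to 1 (fully open). A call has 1 to 5 rows; each row shifts and turns the commanded pose from where the row before left it, along the tool's axes as they then stand; what a row does not reach is not made up. A row lasts 1/8 s, in which the tool goes at most 62.5 mm and 10.7 degrees, less where a joint would pass 70% of its speed; a pose out of reach is approached as far as the arm can. A call is refused whole if a number of a shift passes 62.5 or a number of a turn 0.188, either way. A call with a gripper value outside its range is refused whole. The fingers move at their own pace and stop on an object; the grip force is fixed at half the most. Time passes only in rows, so rows that do not move let the fingers close. It gives the time, the measured TCP pose, the force, the opening and the grip force at its end, in the units of the state.
- get_obs(): the state, without advancing time (a new reading comes with each control period).
- eyes.snapshot(name): name is "side" or "top"; returns the picture (420x560x3 uint8, blue, green, red); there is no depth.
- eyes.camera_model(name): a dict with "fx", "fy", "cx", "cy" (pixels), "D" ([k1, k2, p1, p2, k3] as OpenCV has them; the pictures are not rectified), "extrinsics" (4x4, takes a point from camera to world coordinates). Camera axes: x right, y down, z forward; pixel columns grow to the right and rows downward; lengths in m; the calibration is good to about 2 mm. A picture is of the moment at which its call begins. camera_model takes no time and is no camera call.
- ctrl.close_job(): hands the job in; it is judged then, once.
Trained networks look in the newest picture that a camera, given by its name, has taken for a name from the list of things; names that differ only in an ending like _2 or _b are one class to them, and where a whole thing is asked for, a point or a joint stands for the part that bears it (a point fixed in the world has none). Each returns a list of dicts, best first, with "p" (0 to 1); they miss things now and then, are a little off and sometimes report something else, mostly with a low value. They report only what shows in the picture. A call takes as long as a camera call. They do not tell look-alikes from the thing itself.
- spotter.outline_of(camera, target): "region" (420x560 bool, what is visible of it) and "rect" ([left, top, width, height] in pixels, round what is visible of it).
- spotter.place_of(camera, target): "location" ([column, row] in pixels: a listed point, or the origin of a listed thing).
The state is a dict: "clock": time; "joint_pos": joint angles; "qvel": joint speeds; "tau": joint torques, N m; "tool_pos": TCP position; "orientation": TCP orientation; "force": force on the tool from outside, world axes, zero at the start; "moment": the same for the moment, N m; "opening": finger opening in m; "gripper_force": force on a finger pad.
Only numpy, scipy, OpenCV 4.12 (cv2) and the standard library are available. Lean on these libraries where they do the work, as an engineer would, in place of code of your own. Each camera call takes 0.05 s, during which the arm holds its last target. There are 200 camera calls.

### The job

Get the lino block ready for cutting. With the fingertips, slide it along the carving board, without picking it up, until it sits flush against both the end stop and the side fence; then push the toggle clamp's raised handle over and down until it snaps past its dead point and stays locked, with the rubber foot pressing on the block. Leave the tools, tin and other things around it where they are.

Things in the scene. Friction and masses are not known exactly. Their poses are not given: they have to be found in the camera images.
- board: plywood carving board, fixed, 260 x 380 x 18 mm, with an L of dark battens and a toggle clamp behind the side fence, at board x = 15. Origin: on its underside, at table height; x points across the board to the end stop (away from the robot when not turned), y left, z up. Board x -135 to 125, y -220 to 160, top z = 18 mm. The block belongs in the quarter x < 90, y > -20 mm.
- corner (a point): inner corner where the end stop and the side fence meet, at board (90, -20, 18) mm, on the board's top. Axes as the board's.
- end_stop (a point): middle of the end stop's inner face (looks to the board's -x), board (90, 45, 25) mm: a dark batten along y from -40 to 130 mm, 20 mm wide, 14 mm tall above the board.
- side_fence (a point): middle of the side fence's inner face (looks to the board's +y), board (-15, -20, 25) mm: a dark batten along x from -120 to 90 mm, 20 mm wide, 14 mm tall above the board.
- block: lino block, wood faced with dark grey lino, 150 (its x) x 110 (its y) x 25 mm, about 0.3 kg, loose on the board, 10 to 40 mm short of the end stop and 15 to 60 mm from the side fence, turned up to 0.15 rad. Slides under 1 to 4 N. Origin: centre of underside. Seated home it is parallel to the board, origin at board (15, 35, 18) mm.
- handle (a joint): handle angle, rad: 0 open and upright, grows as it is pushed to the board's -y and down; 1.45 locked (stop), 8 degrees above level. Starts at 0 to 0.15 and stays there; from about 0.6 it falls by itself. At about 1.0 the foot meets the block; then it takes about 7 N at the grip to pass the dead point at 1.31, beyond which it snaps to 1.45 and stays.
- handle_pivot (a point): axis of the handle's pivot pin, fixed at board (15, -98, 52) mm; the pin runs along the board's x.
- grip (a point): point on the axis of the handle's straight round black rubber sleeve (19 mm thick), 105 mm from the pivot; the sleeve ends 144 mm from it. It circles about the pivot in the board's y-z plane: at joint 0 straight above it (2 mm to +y), at 1.45 at board y = -202, z = 67 mm.
- clamp_arm: the clamp's steel arm. Origin: its hinge pin, fixed at board (15, -56, 42) mm. With the handle up it stands raised, leaning to +y over the fence, its end and spindle up to 120 mm above the table and 20 to 75 mm to the +y side of the handle: stay above it when pushing the handle. It swings down on its own as the handle goes over; it need not be touched.
- clamp_foot: sprung black rubber foot, 18 mm across, 12 mm thick, under the arm's end; comes down on the block's top 24 mm inside the edge at the side fence. Origin: centre of its pressing face.
- gouge: wood-carving gouge lying on the board beside the clamp: pale wooden handle 64 mm long and 27 mm thick, thin steel blade, 132 mm in all. Origin: underside, middle. A bystander.
- ink_tin: small closed ink tin, 52 mm across, 45 mm tall, standing on the board beside the clamp. Origin: centre of underside. A bystander.
- roller: ink roller (brayer) lying on the table to the left: black rubber roll 100 mm long, 32 mm thick, wire yoke, dark wooden handle, 170 mm in all, 36 mm high. Origin: near its middle, underside. A bystander.
- paste_brush: flat paste brush lying on the table along the board's left edge, 200 mm long, 42 mm wide, 20 mm high. Origin: middle of underside. A bystander.
- bottle: green glass bottle with red cap, 68 mm across, 270 mm tall, upright on the table to the left. Origin: centre of underside. A bystander.
- onion: onion, 80 mm across, 79 mm tall, on the table behind the end stop (beyond the board). Origin: centre of underside. A bystander.
- brush_pot: white pot, 76 mm across and 105 mm tall, with brushes standing up to 220 mm, on the table to the right. Origin: centre of underside. A bystander.
- clay_box: white carton of clay, 110 x 170 x 55 mm, on the table to the right. Origin: centre of underside. A bystander.
There are look-alikes about, which are no part of the job. Leave any orange look-alike of the block alone.

How it is judged (in metres and radians):
On the way, in this order (a step that is already met when the one before it is completed fails the run):
1. the block sits flush against the end stop and the side fence (within 3 mm and 0.03 rad) while the handle is still up (x of block in the frame of board above 0.012 m and y of block in the frame of board below 0.038 m and angle between the x axis of block and the x axis of board, either way round below 0.03 rad and value of joint handle below 0.7 rad), for 0.2 s.
2. the handle is past its dead point and locked, the foot pressing on the block (value of joint handle above 1.4 rad and contact force between clamp_foot and block above 15 N), for 0.2 s.
At the end, for the whole second after the job is handed in: The block lies flat on the board within 3 mm of the end stop and of the side fence and parallel to them within 0.03 rad; the handle is locked (joint above 1.40 of 1.45 rad) and the foot presses on the block with more than 15 N; everything is at rest (all of step 2 and x of block in the frame of board above 0.012 m and y of block in the frame of board below 0.038 m and angle between the x axis of block and the x axis of board, either way round below 0.03 rad and z of block in the frame of board below 0.021 m and linear speed of block below 0.01 m/s); the robot touches nothing.
It fails at once if the block is lifted more than 10 mm off the board or tipped (z of block in the frame of board above 0.028 m or angle between block's own z axis and vertical above 0.15 rad).
It fails at once if a bystander (gouge, tin, roller, brush, bottle, onion, pot, carton) is moved more than 30 mm (distance of any of gouge, ink_tin, roller, paste_brush, bottle, onion, brush_pot, clay_box from where it was at the start of the episode above 0.03 m).
It also fails if it takes over 62 s, if anything falls off the work surface, if the arm or the gripper's body presses on something with over 40 N, if the wrist force passes 120 N, or if a joint passes its speed limit or range.

## Working session

There is one attempt and no reset: what is moved stays moved. The work goes in short steps, Python scripts to look and compute and a shell command to move; the robot and the scene stay as the last step left them, time stands still between calls to the robot, and variables do not carry over. Pictures are saved under pics/ and viewed, at most 10 in all, crops included, and the job is handed in when it is done.

```bash
ls; mkdir -p pics
python3 - <<'E'
from plant import get_obs, eyes, ctrl, spotter
import cv2, numpy as np
for n in ("top","side"):
    im=eyes.snapshot(n); cv2.imwrite(f"pics/{n}0.png",im)
    m=eyes.camera_model(n); print(n,m["fx"],m["fy"],m["cx"],m["cy"],np.round(m["D"],3),np.round(m["extrinsics"],3).tolist())
    for t in ("corner","end_stop","side_fence","handle_pivot","grip","block","board","clamp_foot","clamp_arm","gouge","ink_tin"):
        print(t,[(np.round(r["location"],1).tolist(),round(r["p"],2)) for r in spotter.place_of(n,t)][:3])
print(get_obs())
E
```

```text
pics
top 485.2728571049389 485.2728571049389 275.4813676189934 210.07706423885273 [-0.057  0.     0.     0.     0.   ] [[-0.018, -0.997, 0.076, 0.457], [-1.0, 0.017, -0.009, -0.01], [0.008, -0.076, -0.997, 1.297], [0.0, 0.0, 0.0, 1.0]]
corner [([243.8, 172.6], 0.83)]
end_stop [([220.4, 169.6], 0.73)]
side_fence [([252.7, 204.9], 0.9), ([242.4, 204.8], 0.73)]
handle_pivot [([282.5, 190.2], 0.66)]
grip [([167.6, 210.0], 0.73), ([283.5, 181.6], 0.62)]
block [([216.3, 210.8], 0.85), ([273.0, 99.8], 0.73), ([167.2, 324.9], 0.58)]
board [([242.2, 203.4], 0.88)]
clamp_foot [([251.6, 192.1], 0.59)]
clamp_arm [([262.4, 194.8], 0.71), ([220.5, 207.9], 0.49)]
gouge [([303.9, 230.0], 0.68), ([264.8, 193.4], 0.56)]
ink_tin [([289.3, 164.1], 0.59), ([414.1, 181.9], 0.28)]
side 384.69948428886846 384.69948428886846 281.44840420002316 206.6512962099395 [-0.023  0.     0.     0.     0.   ] [[-0.982, -0.101, 0.162, 0.363], [-0.189, 0.619, -0.762, 0.859], [-0.023, -0.779, -0.627, 0.827], [0.0, 0.0, 0.0, 1.0]]
corner [([236.3, 241.5], 0.65)]
end_stop [([231.4, 259.3], 0.73)]
side_fence [([271.0, 240.7],
[... 389 characters left out ...]
n [([246.0, 214.7], 0.53)]
{'clock': 1.2, 'joint_pos': array([ 9.24244563e+01,  2.05475451e+01,  6.82294546e-01,  3.05170487e-05,
       -7.01354875e+01, -1.65071943e+01]), 'qvel': array([ 0.07341015,  0.0225304 , -0.02510281, -0.10393052, -0.08761114,
        0.00918232]), 'tau': array([-1.04478797e-03, -5.82379818e+01,  2.93315971e+01,  7.00276673e+00,
        1.24664500e-02, -2.71820267e-05]), 'tool_pos': array([0.16425224, 0.65469492, 0.22655051]), 'orientation': array([ 1.79999301e+02, -2.37221871e-04, -1.40827276e+01]), 'force': array([ 0.71800746, -0.12958495,  0.52364888]), 'moment': array([-0.00495259,  0.06830514, -0.04086878]), 'gripper_force': 0.0, 'opening': 0.08793861741077144}
```

```bash
cat > h.py <<'E'
from plant import get_obs, eyes, ctrl, spotter
import cv2, numpy as np
from scipy.optimize import least_squares
def ray(n,px):
    m=eyes.camera_model(n);K=np.array([[m["fx"],0,m["cx"]],[0,m["fy"],m["cy"]],[0,0,1]])
    u=cv2.undistortPoints(np.array(px,float).reshape(-1,1,2),K,np.array(m["D"]))[:,0]
    E=m["extrinsics"];d=np.c_[u,np.ones(len(u))]@E[:3,:3].T
    return E[:3,3],d
def atz(n,px,z):
    o,d=ray(n,px);return o+d*((z-o[2])/d[:,2])[:,None]
def proj(n,P):
    m=eyes.camera_model(n);K=np.array([[m["fx"],0,m["cx"]],[0,m["fy"],m["cy"]],[0,0,1]])
    T=np.linalg.inv(m["extrinsics"])
    return cv2.projectPoints(np.array(P,float).reshape(-1,3),cv2.Rodrigues(T[:3,:3])[0],T[:3,3],K,np.array(m["D"]))[0][:,0]
E
python3 - <<'E'
import cv2,numpy as np
im=cv2.imread('pics/top0.png')[60:360,120:520]; cv2.imwrite('pics/tc.png',cv2.resize(im,(800,600),interpolation=cv2.INTER_CUBIC))
im=cv2.imread('pics/side0.png')[120:420,120:520]; cv2.imwrite('pics/sc.png',cv2.resize(im,(800,600),interpolation=cv2.INTER_CUBIC))
E
```

```text
(no output)
```

View pics/tc.png

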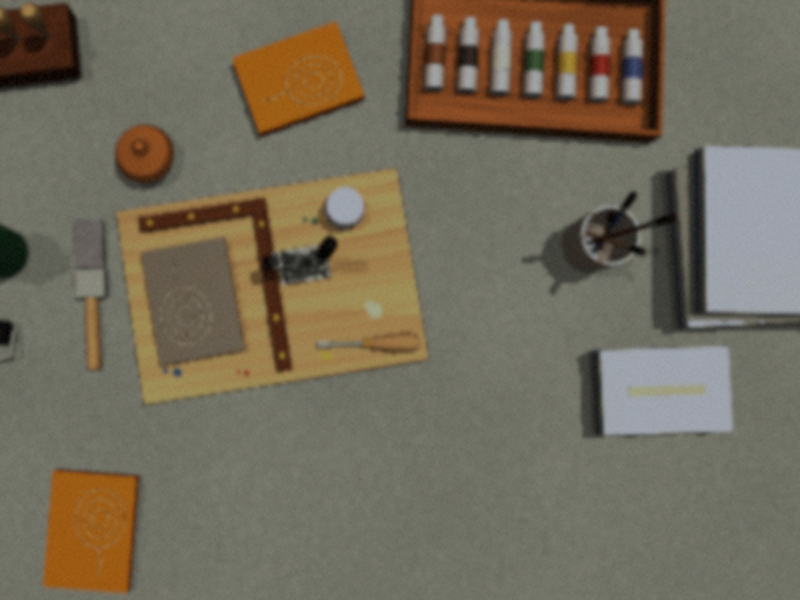

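View pics/sc.png

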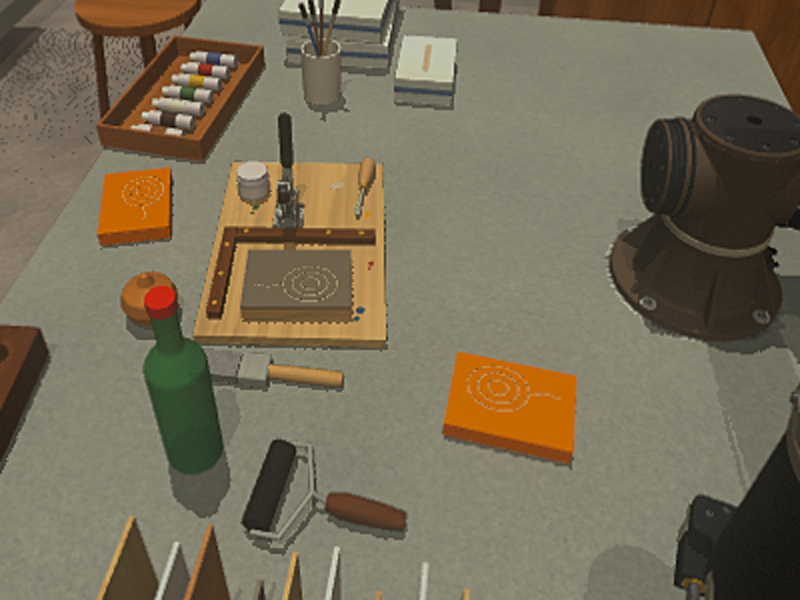

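The top view shows the grey block at crop (142–243, 240–365), the dark L with its corner at about (262, 205), the clamp at (300, 262) and the tin and gouge to its right. The orange blocks are look-alikes. Next I fit the board and block poses.

```bash
cat >> h.py <<'E'
def quad(n,t,idx=0):
    r=spotter.outline_of(n,t)
    return r
def quadfit(mask,init):
    # refine the 4 corners: fit lines to contour points near each side of the initial quad
    c=max(cv2.findContours(mask.astype(np.uint8),cv2.RETR_EXTERNAL,cv2.CHAIN_APPROX_NONE)[0],key=cv2.contourArea)[:,0].astype(float)
    L=[]
    for i in range(4):
        a,b=np.array(init[i],float),np.array(init[(i+1)%4],float);u=(b-a);l=np.linalg.norm(u);u/=l;nn=np.array([-u[1],u[0]])
        s=(c-a)@u;d=(c-a)@nn
        p=c[(abs(d)<4)&(s>.12*l)&(s<.88*l)]
        vx,vy,x,y=cv2.fitLine(p.astype(np.float32),cv2.DIST_HUBER,0,.01,.01)[:,0]
        L.append(np.cross([x,y,1],[x+vx,y+vy,1]))
    q=[np.cross(L[i-1],L[i]) for i in range(4)]
    return np.array([p[:2]/p[2] for p in q])
def rectpose(P,lx,ly):
    # P world xy of corners in order (+x+y),(+x-y),(-x-y),(-x+y)
    M=np.array([[lx,ly],[lx,-ly],[-lx,-ly],[-lx,ly]])/2
    f=lambda v:((M@np.array([[np.cos(v[2]),np.sin(v[2])],[-np.sin(v[2]),np.cos(v[2])]])+v[:2])-P).ravel()
    r=least_squares(f,[*P.mean(0),0]);return r.x,np.abs(r.fun).max()
def Rz(a):return np.array([[np.cos(a),-np.sin(a)],[np.sin(a),np.cos(a)]])
E
python3 - <<'E'
from h import *
off=lambda c,oy:[(x/2+120,y/2+oy) for x,y in c]
# corner order: far-left, far-right, near-right, near-left (world)
ini={("top","board"):off([(117,212),(397,170),(427,357),(144,402)],60),
("top","block"):off([(142,252),(226,238),(244,350),(160,365)],60),
("side","block"):off([(241,308),(247,250),(350,250),(352,308)],120)}
for (n,t),q in ini.items():
    best=None
    for r in spotter.outline_of(n,t):
        if cv2.pointPolygonTest(np.array(q,np.float32),tuple(np.array(np.argwhere(r["region"]).mean(0)[::-1],float)),False)>0: best=r;break
    if best is None: print(n,t,"none");continue
    z,l=(.018,(.26,.38)) if t=="board" else (.043,(.15,.11))
    try:
        Q=quadfit(best["region"],q)
    except Exception as e: print(n,t,e);Q=np.array(q)
    for nm,c in (("fit",Q),("hand",q)):
        P=atz(n,c,z)[:,:2]; v,e=rectpose(P,*l); 
        if t=="board": v[:2]-=Rz(v[2])@[-.005,-.03]
        print(n,t,nm,round(best["p"],2),np.round(v,4),round(e,4),np.round(np.linalg.norm(P-np.roll(P,-1,0),axis=1),3))
# board pose from listed points, both cameras
B={"corner":(90,-20,18),"end_stop":(90,45,25),"side_fence":(-15,-20,25),"handle_pivot":(15,-98,52),"board":(0,0,0)}
obs=[]
for n in("top","side"):
    for t,p in B.items():
        rr=spotter.place_of(n,t)
        if rr: obs.append((n,t,np.array(p)/1e3,rr[0]["location"]))
def f(v):
    o=[]
    for n,t,p,px in obs:
        w=[*(Rz(v[2])@p[:2]+v[:2]),p[2]]; o+=list(proj(n,w)[0]-px)
    return o
r=least_squares(f,[.5,.05,.15],loss="soft_l1"); print("pts",np.round(r.x,4)); 
for o,e in zip(obs,np.array(f(r.x)).reshape(-1,2)): print(o[0],o[1],np.round(e,1))
E
```

```text
top board fit 0.63 [0.5768 0.061  0.1381] 0.0013 [0.378 0.26  0.379 0.258]
top board hand 0.63 [0.5778 0.06   0.136 ] 0.0037 [0.378 0.253 0.377 0.255]
top block fit 0.79 [0.5553 0.1323 0.1727] 0.002 [0.107 0.148 0.11  0.148]
top block hand 0.79 [0.5548 0.1307 0.151 ] 0.0013 [0.111 0.148 0.11  0.149]
side block OpenCV(4.12.0) /io/opencv/modules/imgproc/src/linefit.cpp:50: error: (-215:Assertion failed) count > 0 in function 'fitLine2D_wods'

side block fit 0.97 [0.5563 0.1398 0.1765] 0.0013 [0.11  0.149 0.11  0.149]
side block hand 0.97 [0.5563 0.1398 0.1765] 0.0013 [0.11  0.149 0.11  0.149]
pts [0.5796 0.0657 0.1243]
top corner [ 1.  -5.6]
top end_stop [-0.   0.5]
top side_fence [-2.5  0.8]
top handle_pivot [-4.5 -1.1]
top board [ 0.2 -1.3]
side corner [ 1.6 -1.2]
side end_stop [ 2.9 -5.2]
side side_fence [ 1.2 -1.1]
side handle_pivot [-1.   0.9]
side board [-0.1  2.5]
```

Run:
```python
from h import *
b=np.array([.577,.061]);a=.138
bd=lambda w:(np.array(w)-b)@Rz(a)*1e3
for t,z in(("bottle",0),("brush_pot",0),("onion",0),("roller",0),("ink_tin",.018),("gouge",.018),("paste_brush",0)):
    for n in("top","side"):
        for r in spotter.place_of(n,t)[:2]: 
            w=atz(n,[r["location"]],z)[0,:2];print(t,n,round(r["p"],2),np.round(w,3),"board",np.round(bd(w)))
print("block in board top",bd([.5553,.1315]),"side",bd([.5563,.1398]))
# side-view: handle tip pixel and foot, handle axis plane board x=15
for r in spotter.place_of("side","grip")[:2]: print("grip px",r["location"],"expected",proj("side",[*(b+Rz(a)@[.015,-.096]),.157]))
w=lambda x,y:b+Rz(a)@np.array([x,y])/1e3
print("start push x at",w(-100,75),"y push",w(15,140))
```

```text
bottle top 0.95 [0.625 0.389] board [ 92. 318.]
bottle top 0.61 [0.606 0.039] board [ 26. -25.]
bottle side 0.72 [0.558 0.119] board [-10.  60.]
bottle side 0.68 [ 0.61  -0.034] board [ 20. -99.]
brush_pot top 0.92 [ 0.621 -0.399] board [ -20. -462.]
brush_pot side 0.67 [ 0.628 -0.382] board [ -10. -446.]
onion top 0.97 [0.756 0.205] board [197. 118.]
onion side 0.59 [0.749 0.21 ] board [191. 124.]
onion side 0.34 [ 0.656 -0.228] board [  38. -298.]
roller top 0.97 [0.472 0.433] board [-53. 383.]
roller side 0.65 [0.479 0.437] board [-46. 386.]
roller side 0.26 [ 0.635 -0.076] board [  38. -144.]
ink_tin top 0.59 [ 0.677 -0.061] board [  83. -135.]
ink_tin top 0.28 [ 0.624 -0.394] board [ -16. -458.]
ink_tin side 0.53 [ 0.679 -0.064] board [  83. -138.]
gouge top 0.68 [ 0.501 -0.096] board [ -97. -145.]
gouge top 0.56 [0.6   0.005] board [ 15. -59.]
gouge side 0.42 [ 0.505 -0.088] board [ -91. -138.]
paste_brush top 0.63 [0.57  0.274] board [ 23. 211.]
paste_brush side 0.9 [0.577 0.274] board [ 29. 211.]
paste_brush side 0.72 [ 0.624 -0.39 ] board [ -15. -454.]
block in board top [-11.79555077  72.81486786] side [-9.6632897 80.8983982]
grip px [261.5, 189.7] expected [[263.36369751 188.27109219]]
start push x at [0.46763351 0.12153074] y push [0.57259866 0.20173247]
```

```bash
python3 -m crank '[0,0,-0.128,0,0,0,0, 0,0,-0.128,0,0,0,0, 0,0,-0.128,0,0,0,0, 0,0,0,18,47,0,0, 0,0,0,18,47,0,0]' && python3 -m crank '[0,0,0,18,47,0,0, 0,0,0,18,47,0,0, 0,0,0,18,47,0,0, 0,0,0,18,47,0,0, 0,0,0,18,47,0,0]' && python3 -m crank '[0,0,0,18,47,0,0, 0,0,0,18,47,0,0, 0,0,0,18,47,0,0, 0,0,0,18,47,0,0, 0,0,0,18,47,0,0]'
```

```text
clock: 3.22
tool_pos: [0.2131, 0.5656, 0.2261]
orientation: [180.0, 0.0, 8.0]
force: [1.3, -0.2, 0.4]
opening: 0.0433
gripper_force: 0.0
clock: 3.85
tool_pos: [0.335, 0.3447, 0.2269]
orientation: [-180.0, -0.0, 7.9]
force: [0.9, -0.2, 0.7]
opening: 0.0007
gripper_force: 0.0
clock: 4.47
tool_pos: [0.4566, 0.1244, 0.227]
orientation: [-180.0, -0.1, 7.9]
force: [0.5, 0.5, -0.3]
opening: 0.0004
gripper_force: 0.0
```

```bash
python3 -m crank '[0,0,0,-5,0,50,0, 0,0,0,0,0,50,0, 0,0,0,0,0,50,0, 0,0,0,0,0,40,0, 0,0,0,0,0,10,0]' && python3 -m crank '[0,0,0,0,0,0,0]'
python3 - <<'E'
from h import *
im=eyes.snapshot("side"); cv2.imwrite("pics/s1.png",cv2.resize(im[200:320,180:380],(800,480),interpolation=cv2.INTER_CUBIC))
E
```

```text
clock: 5.1
tool_pos: [0.4497, 0.1241, 0.0247]
orientation: [179.9, 0.2, 7.9]
force: [0.8, -0.1, 0.0]
opening: 0.0004
gripper_force: 0.0
clock: 5.22
tool_pos: [0.4512, 0.1252, 0.0269]
orientation: [180.0, 0.0, 7.9]
force: [-0.0, -0.7, 0.2]
opening: 0.0004
gripper_force: 0.0
```

View pics/s1.png

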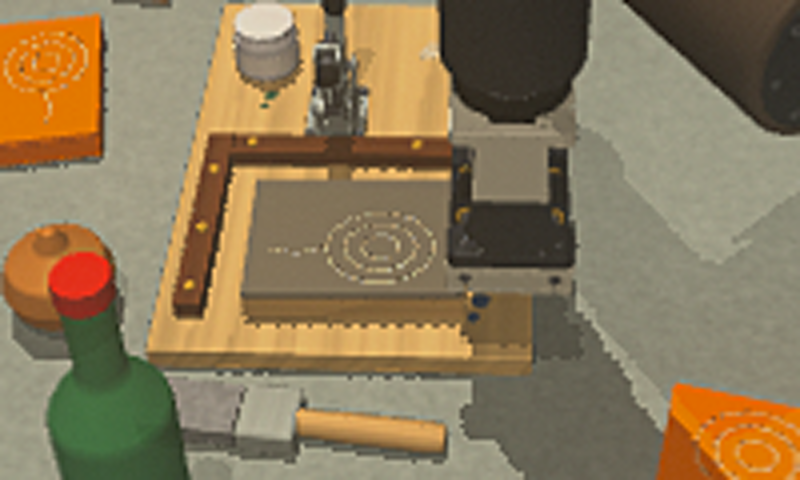

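Fingers are lowered beside the block's near face, with the block still short of the stop. Push towards the end stop.

```bash
python3 -m crank '[0,0,0,6,0,0,0, 0,0,0,6,0,0,0, 0,0,0,6,0,0,0, 0,0,0,6,0,0,0, 0,0,0,6,0,0,0]' && python3 -m crank '[0,0,0,4,0,0,0, 0,0,0,4,0,0,0, 0,0,0,4,0,0,0]' && python3 -m crank '[0,0,0,2,0,0,0, 0,0,0,2,0,0,0]'
```

```text
clock: 5.9
tool_pos: [0.4803, 0.1289, 0.0264]
orientation: [180.0, 0.1, 7.9]
force: [-3.2, -0.2, 1.9]
opening: 0.0004
gripper_force: 1.9
clock: 6.28
tool_pos: [0.4928, 0.1309, 0.0264]
orientation: [180.0, 0.0, 7.9]
force: [-1.2, -0.3, -0.4]
opening: 0.0003
gripper_force: 0.8
clock: 6.52
tool_pos: [0.4966, 0.1315, 0.0265]
orientation: [-180.0, 0.0, 7.9]
force: [-2.0, -0.1, -0.7]
opening: 0.0005
gripper_force: 0.8
```

```bash
for i in 1 2; do :; done; python3 -m crank '[0,0,0,2,0,0,0, 0,0,0,0,0,0,0]' && python3 -m crank '[0,0,0,2,0,0,0, 0,0,0,0,0,0,0]'
```

```text
clock: 6.78
tool_pos: [0.498, 0.1315, 0.0264]
orientation: [180.0, 0.1, 7.9]
force: [-4.2, -1.5, -0.3]
opening: 0.0007
gripper_force: 2.0
clock: 7.02
tool_pos: [0.4982, 0.1312, 0.0263]
orientation: [179.9, 0.2, 7.9]
force: [-11.6, 1.6, 6.0]
opening: 0.0005
gripper_force: 5.8
```

```bash
python3 -m crank '[0,0,0,-12,0,0,0, 0,0,0,-10,0,0,0, 0,0,0,0,0,-50,0, 0,0,0,0,-45,-10,0, 0,0,0,30,-50,0,0]' && python3 -m crank '[0,0,0,50,0,0,0, 0,0,0,25,0,0,0, 0,0,0,0,0,0,0]'
python3 - <<'E'
from h import *
p=get_obs()["tool_pos"];print(p,(p[:2]-[.577,.061])@Rz(.138)*1e3)
im=eyes.snapshot("top"); cv2.imwrite("pics/t2.png",cv2.resize(im[130:270,160:350],(800,590),interpolation=cv2.INTER_CUBIC))
E
```

```text
clock: 7.65
tool_pos: [0.4952, 0.2284, 0.089]
orientation: [-179.9, -0.2, 7.9]
force: [1.5, 0.7, -0.1]
opening: 0.0003
gripper_force: 0.0
clock: 8.02
tool_pos: [0.5709, 0.238, 0.0861]
orientation: [-180.0, -0.0, 7.9]
force: [-1.0, -0.7, -1.8]
opening: 0.0007
gripper_force: 0.0
[0.57086152 0.23797168 0.08611595] [ 18.26453253 176.13365289]
```

View pics/t2.png

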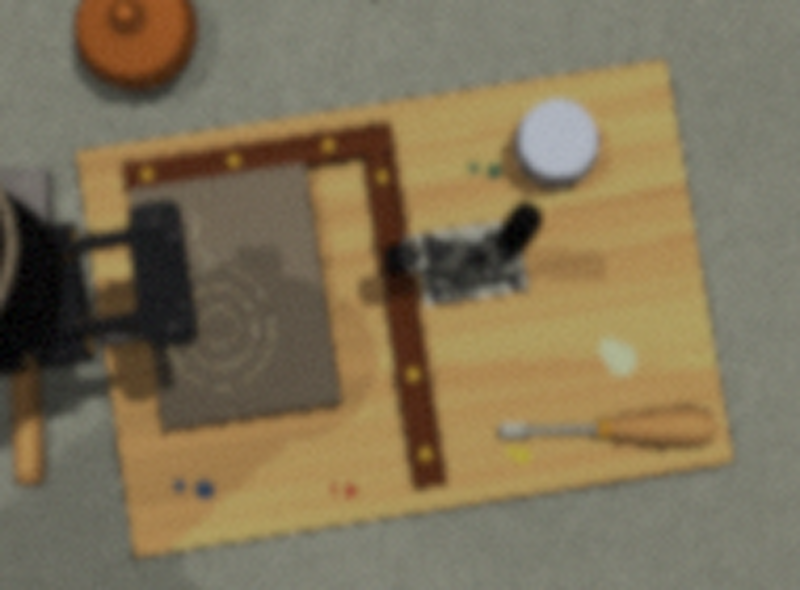

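The block's far edge lies along the end stop (crop (135,185)–(310,165)), and a gap of roughly 35 mm to the fence remains. I lower the fingers on its left side and push to the fence.

```bash
python3 -m crank '[0,0,0,-3,0,45,0, 0,0,0,0,0,14,0, 0,0,0,0,8,0,0, 0,0,0,0,6,0,0, 0,0,0,0,6,0,0]' && python3 -m crank '[0,0,0,0,6,0,0, 0,0,0,0,6,0,0, 0,0,0,0,6,0,0, 0,0,0,0,6,0,0, 0,0,0,0,0,0,0]' && python3 -m crank '[0,0,0,0,5,0,0, 0,0,0,0,4,0,0, 0,0,0,0,3,0,0, 0,0,0,0,0,0,0]'
python3 -c "
from h import *
p=get_obs()['tool_pos'];print(p,(p[:2]-[.577,.061])@Rz(.138)*1e3)"
```

```text
clock: 8.7
tool_pos: [0.5701, 0.2172, 0.0289]
orientation: [-179.9, -0.1, 7.9]
force: [0.8, 0.4, -0.3]
opening: 0.0003
gripper_force: 0.0
clock: 9.32
tool_pos: [0.5729, 0.1935, 0.0278]
orientation: [-180.0, -0.0, 7.9]
force: [-0.6, 0.7, 0.7]
opening: 0.0003
gripper_force: 0.4
clock: 9.82
tool_pos: [0.5746, 0.1818, 0.0277]
orientation: [-180.0, -0.0, 7.9]
force: [-1.3, 2.8, 2.1]
opening: 0.0006
gripper_force: 1.5
[0.5745714  0.18181872 0.02772781] [ 14.21459725 120.00419106]
```

```bash
python3 -m crank '[0,0,0,0,4,0,0, 0,0,0,0,3,0,0, 0,0,0,0,2,0,0]' && python3 -m crank '[0,0,0,0,2,0,0, 0,0,0,0,0,0,0]' && python3 -m crank '[0,0,0,0,2,0,0, 0,0,0,0,0,0,0]'
python3 -c "
from h import *
p=get_obs()['tool_pos'];print(p,(p[:2]-[.577,.061])@Rz(.138)*1e3)"
```

```text
clock: 10.2
tool_pos: [0.5758, 0.1729, 0.0277]
orientation: [-180.0, -0.0, 7.9]
force: [-2.5, 4.5, 3.3]
opening: 0.0005
gripper_force: 2.4
clock: 10.45
tool_pos: [0.5761, 0.1706, 0.0276]
orientation: [180.0, -0.0, 7.9]
force: [-0.2, 2.6, 2.2]
opening: 0.0004
gripper_force: 1.6
clock: 10.7
tool_pos: [0.5763, 0.1686, 0.0275]
orientation: [180.0, -0.0, 7.9]
force: [1.0, 4.0, 1.5]
opening: 0.0004
gripper_force: 1.3
[0.57627653 0.16856323 0.02754285] [ 14.08006267 106.64015826]
```

```bash
python3 -m crank '[0,0,0,0,2,0,0, 0,0,0,0,0,0,0]' && python3 -m crank '[0,0,0,0,2,0,0, 0,0,0,0,0,0,0]' && python3 -m crank '[0,0,0,0,2,0,0, 0,0,0,0,0,0,0]'
python3 - <<'E'
from h import *
p=get_obs()["tool_pos"];print(p,(p[:2]-[.577,.061])@Rz(.138)*1e3)
im=eyes.snapshot("top"); cv2.imwrite("pics/t3.png",cv2.resize(im[130:270,160:350],(800,590),interpolation=cv2.INTER_CUBIC))
E
```

```text
clock: 10.95
tool_pos: [0.5764, 0.168, 0.0276]
orientation: [-179.9, -0.0, 7.9]
force: [-2.0, 9.5, 2.3]
opening: 0.0005
gripper_force: 4.9
clock: 11.2
tool_pos: [0.5765, 0.1679, 0.0276]
orientation: [-179.8, -0.1, 7.9]
force: [-7.5, 18.5, 2.2]
opening: 0.0004
gripper_force: 9.6
clock: 11.45
tool_pos: [0.5766, 0.1678, 0.0277]
orientation: [-179.7, -0.1, 7.9]
force: [-11.3, 26.9, 2.5]
opening: 0.0003
gripper_force: 14.3
[0.57661827 0.16783215 0.02768124] [ 14.31798112 105.86901525]
```

View pics/t3.png

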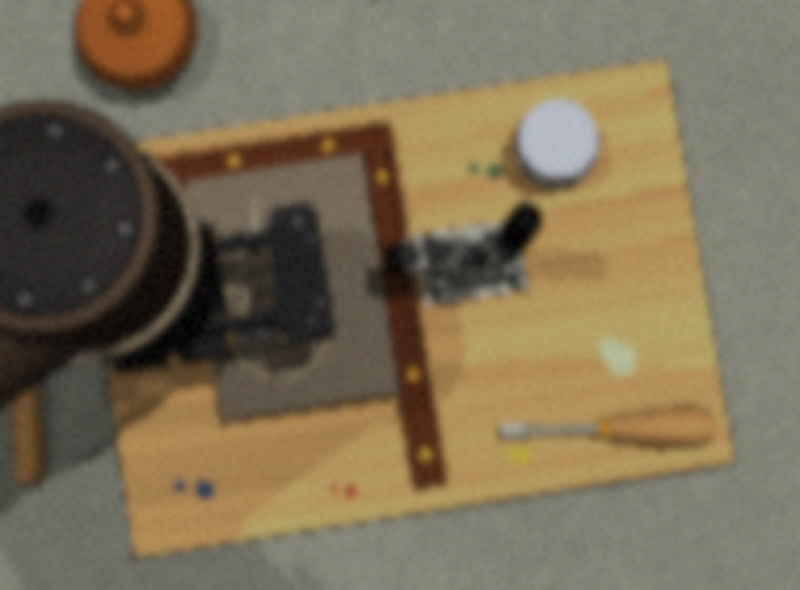

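The block now sits in the corner of the L. I confirm the end-stop side with another gentle push in x.

```bash
python3 -m crank '[0,0,0,0,-12,0,0, 0,0,0,0,-13,0,0, 0,0,0,0,0,-45,0, 0,0,0,-50,0,-10,0, 0,0,0,-50,30,0,0]' && python3 -m crank '[0,0,0,-12,50,0,0, 0,0,0,0,11,0,0, 0,0,0,0,0,45,0, 0,0,0,0,0,10,0, 0,0,0,0,0,0,0]' && python3 -m crank '[0,0,0,8,0,0,0, 0,0,0,7,0,0,0, 0,0,0,4,0,0,0, 0,0,0,2,0,0,0, 0,0,0,0,0,0,0]'
python3 -c "
from h import *
p=get_obs()['tool_pos'];print(p,(p[:2]-[.577,.061])@Rz(.138)*1e3)"
```

```text
clock: 12.12
tool_pos: [0.478, 0.1444, 0.083]
orientation: [180.0, -0.1, 8.0]
force: [-0.8, 0.3, -1.1]
opening: 0.0003
gripper_force: 0.0
clock: 12.75
tool_pos: [0.4749, 0.0819, 0.0271]
orientation: [179.9, 0.1, 7.9]
force: [-0.6, 0.2, 0.3]
opening: 0.0004
gripper_force: 0.0
clock: 13.38
tool_pos: [0.496, 0.0849, 0.0276]
orientation: [-180.0, -0.0, 7.9]
force: [-0.1, 0.2, -0.6]
opening: 0.0003
gripper_force: 0.0
[0.49596636 0.08492063 0.02759926] [-76.97268423  34.84039918]
```

```bash
python3 -m crank '[0,0,0,4,0,0,0, 0,0,0,2,0,0,0, 0,0,0,0,0,0,0]' && python3 -m crank '[0,0,0,2,0,0,0, 0,0,0,0,0,0,0]' && python3 -m crank '[0,0,0,2,0,0,0, 0,0,0,0,0,0,0]' 
python3 -c "
from h import *
p=get_obs()['tool_pos'];print(p,(p[:2]-[.577,.061])@Rz(.138)*1e3)"
```

```text
clock: 13.75
tool_pos: [0.502, 0.0858, 0.0275]
orientation: [180.0, -0.0, 7.9]
force: [-0.1, 0.1, 0.2]
opening: 0.0004
gripper_force: 0.0
clock: 14.0
tool_pos: [0.504, 0.0861, 0.0276]
orientation: [180.0, -0.0, 7.9]
force: [-0.5, 0.3, -0.1]
opening: 0.0005
gripper_force: 0.0
clock: 14.25
tool_pos: [0.5045, 0.0858, 0.0273]
orientation: [180.0, 0.1, 7.9]
force: [-4.7, 1.4, 3.1]
opening: 0.0004
gripper_force: 2.3
[0.50448428 0.08584603 0.02725068] [-68.40843745  34.5852602 ]
```

Contact again at the same x, so the block is seated. Now up and over to the handle.

```bash
python3 -m crank '[0,0,0,-12,0,0,0, 0,0,0,-13,0,0,0, 0,0,0,0,0,-50,0, 0,0,0,0,0,-50,0, 0,0,0,0,0,-23,0]' && python3 -m crank '[0,0,0,50,20,0,0, 0,0,0,40,25,0,0, 0,0,0,16,25,0,0, 0,0,0,0,0,0,0]'
python3 - <<'E'
from h import *
p=get_obs()["tool_pos"];print(p,(p[:2]-[.577,.061])@Rz(.138)*1e3)
im=eyes.snapshot("side"); cv2.imwrite("pics/s4.png",cv2.resize(im[140:300,180:380],(800,600),interpolation=cv2.INTER_CUBIC))
E
```

```text
clock: 14.88
tool_pos: [0.4814, 0.0833, 0.1535]
orientation: [-179.9, -0.2, 8.0]
force: [0.5, -0.6, -0.4]
opening: 0.0005
gripper_force: 0.0
clock: 15.38
tool_pos: [0.5958, 0.0269, 0.1498]
orientation: [180.0, 0.0, 7.8]
force: [-0.5, 0.4, 0.4]
opening: 0.0004
gripper_force: 0.0
[0.59576177 0.02690506 0.14983554] [ 13.89322622 -36.35171635]
```

View pics/s4.png

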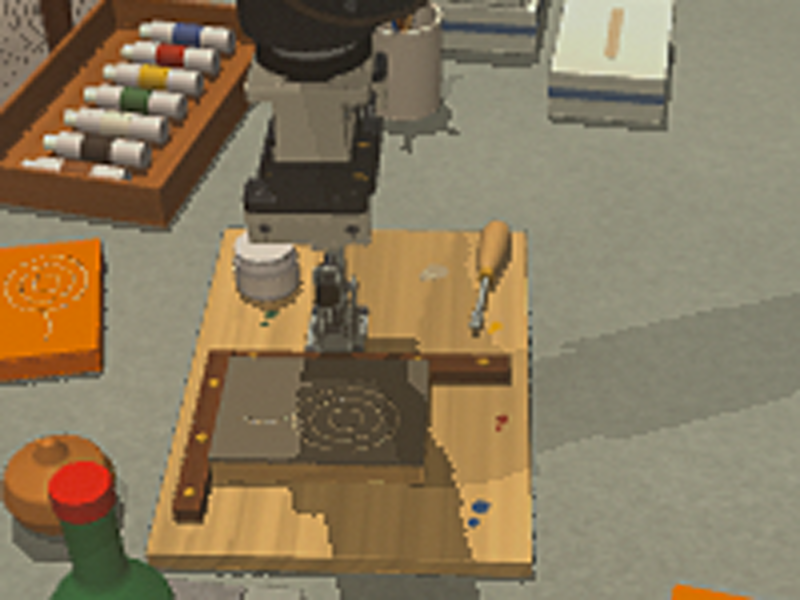

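The block is in the corner, clear of the fingers, and the handle stands behind them. I push the handle over.

```bash
python3 -m crank '[0,0,0,1,12,0,0, 0,0,0,0,10,0,0, 0,0,0,0,10,0,0, 0,0,0,0,10,0,0, 0,0,0,0,10,0,0]' && python3 -m crank '[0,0,0,0,10,0,0, 0,0,0,0,10,2,0, 0,0,0,0,10,2,0, 0,0,0,0,10,2,0, 0,0,0,0,8,2,0]'&& python3 -m crank '[0,0,0,0,0,0,0, 0,0,0,0,0,0,0]'
python3 - <<'E'
from h import *
p=get_obs()["tool_pos"];print(p,(p[:2]-[.577,.061])@Rz(.138)*1e3)
im=eyes.snapshot("side"); cv2.imwrite("pics/s5.png",cv2.resize(im[140:300,180:380],(800,600),interpolation=cv2.INTER_CUBIC))
E
```

```text
clock: 16.05
tool_pos: [0.6039, -0.0238, 0.1506]
orientation: [-180.0, -0.0, 7.9]
force: [-1.0, 1.0, -0.0]
opening: -0.0
gripper_force: 0.4
clock: 16.68
tool_pos: [0.6105, -0.0715, 0.1423]
orientation: [180.0, 0.0, 7.9]
force: [0.2, 0.3, 0.3]
opening: 0.0004
gripper_force: 0.0
clock: 16.92
tool_pos: [0.6105, -0.0707, 0.1426]
orientation: [180.0, -0.0, 7.9]
force: [-0.3, -0.0, 0.5]
opening: 0.0002
gripper_force: 0.0
[ 0.61047567 -0.07071908  0.14255849] [  15.03782323 -135.07183025]
```

View pics/s5.png

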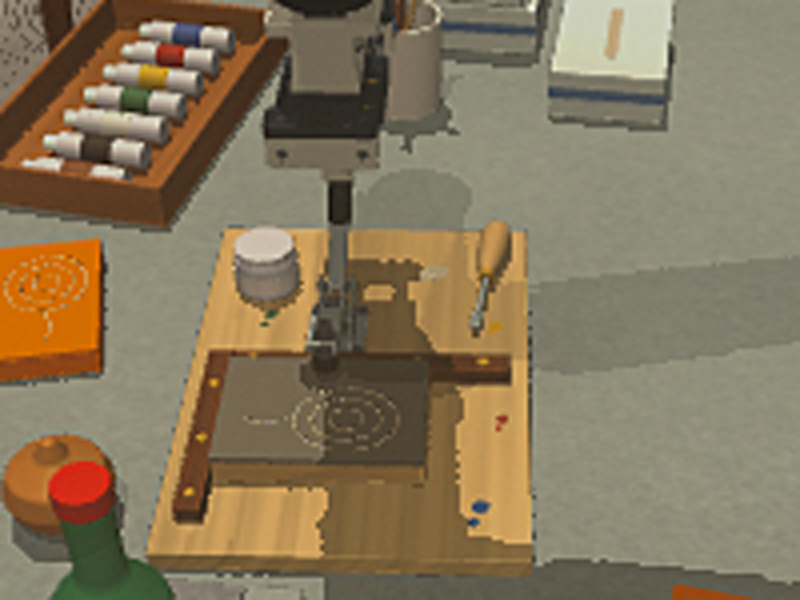

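The handle has fallen forward and the foot is at the block's edge (crop (318,375)). Next I go above the grip and press down.

```bash
python3 -m crank '[0,0,0,0,0,-16,0, 0,0,0,0,25,0,0, 0,0,0,0,25,0,0, 0,0,0,0,0,8,0, 0,0,0,0,0,5,0]' && python3 -m crank '[0,0,0,0,0,5,0, 0,0,0,0,0,5,0, 0,0,0,0,0,5,0]' && python3 -m crank '[0,0,0,0,0,5,0, 0,0,0,0,0,5,0]' && python3 -m crank '[0,0,0,0,0,5,0, 0,0,0,0,0,5,0]'
```

```text
clock: 17.6
tool_pos: [0.6173, -0.12, 0.1457]
orientation: [-180.0, -0.0, 7.9]
force: [-0.2, -0.2, 0.2]
opening: 0.0003
gripper_force: 0.0
clock: 17.98
tool_pos: [0.6174, -0.1199, 0.1303]
orientation: [180.0, 0.0, 7.9]
force: [-0.5, -0.2, -0.4]
opening: 0.0005
gripper_force: 0.1
clock: 18.23
tool_pos: [0.6178, -0.1205, 0.1209]
orientation: [180.0, -0.1, 7.9]
force: [-0.1, -0.7, 5.1]
opening: 0.0005
gripper_force: 2.1
clock: 18.48
tool_pos: [0.6184, -0.1208, 0.1116]
orientation: [179.9, -0.1, 7.9]
force: [-0.7, -2.0, 7.5]
opening: 0.0005
gripper_force: 3.3
```

```bash
python3 -m crank '[0,0,0,0,0,5,0, 0,0,0,0,0,5,0, 0,0,0,0,0,4,0]' && python3 -m crank '[0,0,0,0,0,4,0, 0,0,0,0,0,4,0]' && python3 -m crank '[0,0,0,0,0,4,0, 0,0,0,0,0,3,0]' && python3 -m crank '[0,0,0,0,0,0,0]'
```

```text
clock: 18.85
tool_pos: [0.6184, -0.1208, 0.0975]
orientation: [179.9, -0.1, 7.9]
force: [0.5, -1.2, 6.1]
opening: 0.0005
gripper_force: 2.3
clock: 19.1
tool_pos: [0.6173, -0.1203, 0.0882]
orientation: [-180.0, -0.0, 7.9]
force: [0.4, 0.3, -0.2]
opening: 0.0007
gripper_force: 0.0
clock: 19.35
tool_pos: [0.6169, -0.1202, 0.0808]
orientation: [-180.0, 0.1, 7.9]
force: [-0.4, -0.2, -0.6]
opening: 0.0006
gripper_force: 0.0
clock: 19.48
tool_pos: [0.617, -0.1202, 0.081]
orientation: [-180.0, 0.1, 7.9]
force: [0.7, -0.5, 0.3]
opening: 0.0002
gripper_force: 0.0
```

```bash
python3 -m crank '[0,0,0,0,0,3,0, 0,0,0,0,0,0,0]' && python3 -m crank '[0,0,0,0,0,2,0, 0,0,0,0,0,0,0]' && python3 -m crank '[0,0,0,0,0,-30,0, 0,0,0,0,0,-50,0, 0,0,0,-30,0,-50,0, 0,0,0,-50,0,0,0, 0,0,0,-50,0,0,0]' && python3 -m crank '[0,0,0,0,0,0,0, 0,0,0,0,0,0,0]'
python3 - <<'E'
from h import *
im=eyes.snapshot("side"); cv2.imwrite("pics/s6.png",cv2.resize(im[140:300,180:380],(800,600),interpolation=cv2.INTER_CUBIC))
im=eyes.snapshot("top"); cv2.imwrite("pics/t6.png",cv2.resize(im[130:270,160:350],(800,590),interpolation=cv2.INTER_CUBIC))
E
```

```text
clock: 19.73
tool_pos: [0.6172, -0.1203, 0.0783]
orientation: [-180.0, 0.0, 7.9]
force: [-0.1, 0.1, -0.8]
opening: 0.0001
gripper_force: 0.0
clock: 19.98
tool_pos: [0.6172, -0.1203, 0.0764]
orientation: [-180.0, 0.0, 7.9]
force: [-0.7, -0.3, 0.4]
opening: 0.0
gripper_force: 0.0
clock: 20.6
tool_pos: [0.4874, -0.1383, 0.2071]
orientation: [-180.0, -0.1, 7.9]
force: [0.1, -0.1, 1.1]
opening: 0.0002
gripper_force: 0.0
clock: 20.85
tool_pos: [0.489, -0.1382, 0.2072]
orientation: [180.0, -0.1, 7.9]
force: [1.2, -0.4, -0.8]
opening: 0.0002
gripper_force: 0.0
```

View pics/s6.png

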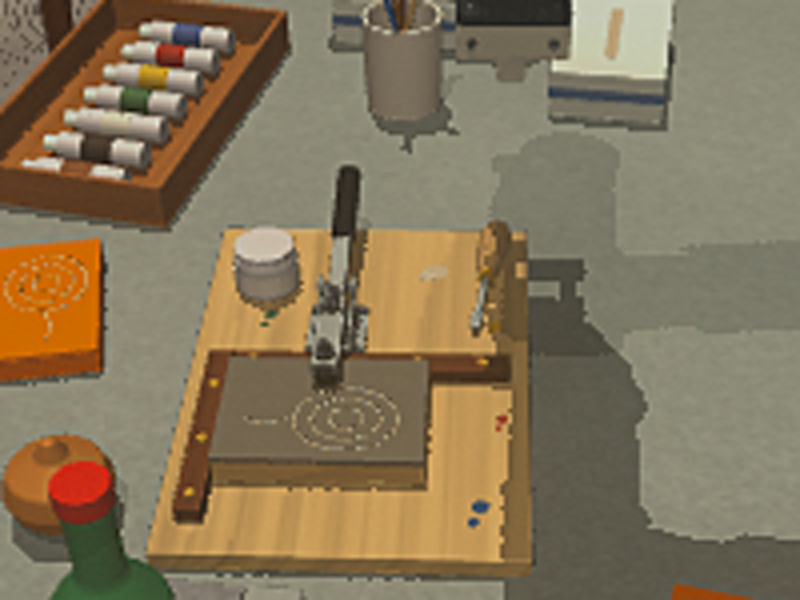

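View pics/t6.png

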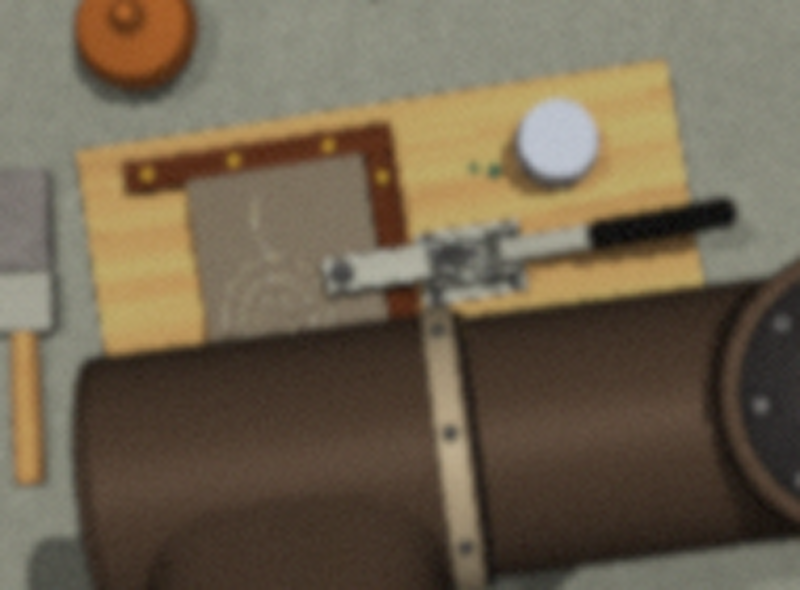

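Both views show the block in the corner, the arm down on it and the handle nearly level (tip at side crop (347,168), px (267,185)). One last check of the handle angle, then I hand in.

Run:
```python
from h import *
b=np.array([.577,.061])
for th in (1.0,1.2,1.31,1.45):
    f=th-.02;print(th,proj("side",[*(b+Rz(.138)@[.015,-.098-.144*np.sin(f)]),.052+.144*np.cos(f)]),proj("top",[*(b+Rz(.138)@[.015,-.098-.144*np.sin(f)]),.052+.144*np.cos(f)]))
```

```text
1.0 [[267.1023112  172.34483986]] [[329.01813523 178.13544228]]
1.2 [[267.79210735 176.44541484]] [[333.19804395 178.75696268]]
1.31 [[268.11992615 179.25636237]] [[334.4918796  179.27930226]]
1.45 [[268.48003866 183.32695198]] [[335.12190265 180.10711256]]
```

The tip at (267,185) matches 1.45, so the handle is locked.

```bash
python3 -c "
from plant import ctrl
print(ctrl.close_job())"
```

```text
the job is handed in; nothing more can be done
None
```

I handed the job in at about 21 s: the block is pushed up against the end stop and side fence, the clamp handle matches its locked angle (1.45 rad) in the side view, and no bystander looked moved; foot force was not measured and no verdict came back.

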